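# Open the sprung guard gate of the rotator test cage and hold it

### The job

Open the test cage so that the technician can reach the blue rotator inside: squeeze the brass catch until it lets go, and only then the blue one, then take the red handle and swing the gate out, past its detent, to about 65 degrees open, and not less than 60. The gate springs back, so finish with the gripper still on the handle, holding the gate wide open and still. Leave the pyramid adapter and the brass bushings on the cart where they are.

Things in the scene. Friction and masses are not known exactly. Their poses are not given: they have to be found in the camera images.
- brass_catch (a point): Brass squeeze catch on the header bar, squeezed first: two upright tabs 20 mm wide, 6 mm thick, 32 mm tall, outer faces 52 mm apart along the point's y. Site midway between them, half-way up (134 mm above the cart; tabs reach 16 mm above and below it). z up, x into the cage, y along the header to the gate's hinge. Both tabs slide in along y, 12 mm each. Catches stand 100 mm apart, either one nearer the hinge.
- blue_catch (a point): Blue anodized squeeze catch on the header bar, squeezed second: two upright tabs 20 mm wide, 6 mm thick, 32 mm tall, outer faces 52 mm apart along the point's y. Site midway between them, half-way up (134 mm above the cart; tabs reach 16 mm above and below it). z up, x into the cage, y along the header to the gate's hinge. Both tabs slide in along y, 12 mm each. Catches stand 100 mm apart, either one nearer the hinge.
- brass_tab (a joint): Travel of the brass catch's +y tab, m: 0 to 0.002 latched, 0.012 fully in, released above 0.009. It slides inward (to -y) against 4 N friction and stays; from its foot a low hook reaches 45 mm to the point's -x and holds a keeper on the gate. The -y tab is a sprung thumb piece (2 to 4 N) that returns when let go.
- blue_tab (a joint): Travel of the blue catch's +y tab, m: 0 to 0.002 latched, 0.012 fully in, released above 0.009. It slides inward (to -y) against 4 N friction and stays; from its foot a low hook reaches 45 mm to the point's -x and holds a keeper on the gate. The -y tab is a sprung thumb piece (2 to 4 N) that returns when let go.
- gate (a joint): Angle of the yellow-framed clear gate, 195 mm wide, top bar 105 mm above the cart: 0 shut, grows as its free end swings out towards the robot (clockwise from above), stop at 1.45 rad. A spring pulls it shut (about 0.4 N m at 1.15 rad). A detent resists near 0.55 rad with about 5 N more at the handle; let go beyond it, the gate springs back to about 0.7 rad.
- gate_handle (a point): Red round upright handle post on the gate, 16 mm diameter, from 67 to 157 mm above the cart; point on its axis at 125 mm. With the gate shut it stands 50 mm in front of the gate and 160 mm along it from the hinge (168 mm from the hinge axis). Thin struts join it to the gate, at most 79 mm above the cart. Turns with the gate: x square to it (inward), y towards the hinge.
- gate_hinge (a point): Point on the gate's vertical hinge axis, 125 mm above the cart, level with the handle point. Its axes are those of the cage: z up, x into the cage (across the shut gate), y along the shut gate from free end to hinge. The cage is fixed; its base reaches 110 mm in front of the gate and 190 mm behind it.
- adapter_mid (a point): Loose aluminium pyramid adapter, 52 mm round, 32 mm tall, on the cart top; point at its centre. A bystander.
- bushing0_mid (a point): Loose brass bushing, 30 mm diameter, 18 mm bore, 24 mm tall, standing on the cart top; point at its centre. A bystander.
- bushing1_mid (a point): Loose brass bushing, 30 mm diameter, 18 mm bore, 24 mm tall, standing on the cart top; point at its centre. A bystander.
- bushing2_mid (a point): Loose brass bushing, 30 mm diameter, 18 mm bore, 24 mm tall, standing on the cart top; point at its centre. A bystander.

How it is judged:
On the way, in this order (a step that is already met when the one before it is completed fails the run):
1. the brass catch is squeezed in at least 9 mm while the blue one is still latched (value of joint brass_tab above 0.009 m and value of joint blue_tab below 0.005 m), for 0.1 s.
2. the blue catch is squeezed in at least 9 mm as well, the gate still shut (value of joint blue_tab above 0.009 m and value of joint brass_tab above 0.0085 m and value of joint gate below 0.15 rad), for 0.1 s.
3. the gripper swings the gate past its detent (beyond 0.85 rad) (value of joint gate above 0.85 rad and contact force between the fingers and gate above 0.5 N), for 0.1 s.
At the end, for the whole second after the job is handed in: The gripper's fingers are still on the gate and hold it (more than 0.5 N) open beyond 60 degrees (1.047 rad), short of its stop (below 1.42 rad) and still (under 0.08 rad/s); both catches are in by at least 8.5 mm; adapter and bushings are within 20 mm of where they stood (value of joint gate between 1.047 and 1.42 rad and contact force between the fingers and gate above 0.5 N and velocity of joint gate between -0.08 and 0.08 rad/s and value of joint each of brass_tab, blue_tab above 0.0085 m and distance of each of adapter_mid, bushing0_mid, bushing1_mid, bushing2_mid from where it was at the start of the episode below 0.02 m); the arm keeps its last pose, push and grip.
It fails at once if the blue catch is squeezed before the brass one (value of joint blue_tab above 0.007 m and value of joint brass_tab below 0.007 m).
It fails at once if the gate is forced against a latched catch (value of joint gate above 0.15 rad and value of joint any of brass_tab, blue_tab below 0.006 m).
It fails at once if the adapter or a bushing is moved more than 20 mm (distance of any of adapter_mid, bushing0_mid, bushing1_mid, bushing2_mid from where it was at the start of the episode above 0.02 m).
It also fails if it takes over 51 s, if anything falls off the work surface, if the arm or the gripper's body presses on something with over 40 N, if the wrist force passes 120 N, or if a joint passes its speed limit or range.

### The arm

A 6-joint arm with a two-finger parallel gripper is mounted at the origin on the work surface. World frame = base frame: x ahead of the robot, y to its left, z up, the work surface at z = 0. Lengths are in m, angles in rad, forces in N, time in s.
With the tool pointing down it reaches from about 0.375 to 0.975 m from the base axis. Payload 3.8 kg.
Tool frame: the origin (TCP) lies between the finger pads; the fingertips stand 22 mm ahead of it and the grasp point (between the pads) lies 3 mm ahead of it; x points along the fingers, y is the direction in which the jaws open and shut, and the axes are right-handed (so a half turn about x gives the same grasp; the last joint's range is limited). The gripper opens to 85 mm and grips with 20 to 120 N. Pads are 22 mm wide; open, the fingers measure 114 mm over their backs; the gripper's body (76 mm by 85 mm) begins 54 mm behind the grasp point. The pads swing forward as they close: fully open they stand 13 mm farther back than shut.
Start: joints at [-1.263, 0.264, 1.604, -0, 1.274, -0.037], TCP at [0.228, -0.635, 0.253] pointing down, gripper open.
Joint ranges: [-2.63, 2.63], [-0.94, 2.18], [0.31, 2.57], [-1.31, 4.45], [0, 2.66], [-2.55, 2.55]. Speed limits (rad/s): [2.57, 2.57, 3.14, 3.14, 3.14, 3.14].

### API

Orientations are given as a 3x3 rotation matrix whose columns are the frame's x, y, z axes.
In Python, from bench import arm gives the robot as it stands.
- The arm moves only by the shell command python3 -m handwheel 'ROWS' [FORCE]. ROWS is JSON, a list of rows, each an object of numbers: "jaw": the gripper command: -1 is fully open, 1 is shut, values between are in proportion; "x", "y", "z": the shift along the world's x, y, z in cm; "spin": the turn about the world's z in degrees. A call has 1 to 10 rows; each row shifts and turns the commanded pose from where the row before left it; what a row does not reach is not made up. A row lasts 1/10 s, in which the tool goes at most 50 mm and 8.59 degrees, less where a joint would pass 70% of its speed; a pose out of reach is approached as far as the arm can. A call is refused whole if a number of a shift passes 5 or a number of a turn 8.59, either way. A call with a gripper value outside its range is refused whole. The fingers move at their own pace and stop on an object; FORCE is the grip in N (left out, the last holds). Time passes only in rows, so rows that do not move let the fingers close. It gives the time, the measured TCP pose, the force and the opening at its end, in the units of the state.
- arm.state(): the state, without advancing time (a new reading comes with each control period).
- arm.camera(name): name is "scene" or "side" or "wrist"; returns a dict with "color" (400x640x3 uint8, blue, green, red), "intrinsics" (3x3 intrinsics, pixels), "dist" ([k1, k2, p1, p2, k3] as OpenCV has them; the pictures are not rectified), "view" (4x4, takes a point from world to camera coordinates). Camera axes: x right, y up, looking along -z (the intrinsics and any distortion apply to the point x, -y, -z); pixel columns grow to the right and rows downward; lengths in m; the calibration is good to about 2 mm. A picture is of the moment at which its call begins. There is no depth.
- arm.hand_in(): hands the job in, once; it reports no verdict.
Trained networks look in a picture, given as the dict that the camera call returned (one of the last four; its "shot" number tells which), for a name from the list of things; names that differ only in an ending like _2 or _b are one class to them, and where a whole thing is asked for, a point or a joint stands for the part that bears it (a point fixed in the world has none). Each returns a list of dicts, best first, with "p" (0 to 1); they miss things now and then, are a little off and sometimes report something else, mostly with a low value. They report only what shows in the picture. A call takes as long as a camera call.
- arm.search_frame(picture, thing): "at" ([x, y, z] in m, in the coordinates of the camera as it stood for that picture, good to about 4 mm: the middle of the surface that is visible of it).
- arm.place_of(picture, thing): "at" ([x, y, z] in m, in the coordinates of the camera as it stood for that picture, good to about 4 mm: a listed point, or the origin of a listed thing).
The state is a dict: "clock": time; "joints": joint angles; "joint_vel": joint speeds; "joint_efforts": joint torques, N m; "position": TCP position; "eef_rot": TCP orientation; "ft_force": force on the tool from outside, world axes, zero at the start; "moment": the same for the moment, N m; "opening": finger opening in m.
Only numpy, scipy, OpenCV 4.12 (cv2) and the standard library are available. Lean on these libraries where they do the work, as an engineer would, in place of code of your own. Each camera call takes 0.05 s, during which the arm holds its last target.

## Working session

There is one attempt and no reset: what is moved stays moved. The work goes in short steps, Python scripts to look and compute and a shell command to move; the robot and the scene stay as the last step left them, time stands still between calls to the robot, and variables do not carry over. Pictures are saved under pics/ and viewed, and the job is handed in when it is done.

```bash
mkdir -p pics; cat > h.py <<'E'
import numpy as np,cv2
from bench import arm
def w(pic,at):
    return (np.linalg.inv(np.array(pic["view"]))@np.append(at,1))[:3]
def proj(pic,P):
    V=np.array(pic["view"]);c=(V@np.append(P,1))[:3]
    q,_=cv2.projectPoints(np.array([[c[0],-c[1],-c[2]]]),np.zeros(3),np.zeros(3),np.array(pic["intrinsics"]),np.array(pic["dist"]))
    return q.ravel()
E
python3 - <<'E'
from h import *
s=arm.state();print(s['clock'],s['position'],s['eef_rot'],s['opening'])
for n in ("scene","side","wrist"):
    p=arm.camera(n);cv2.imwrite(f"pics/{n}0.png",p["color"])
    print(n,w(p,[0,0,0]))
    for t in "brass_catch blue_catch gate_handle gate_hinge adapter_mid bushing0_mid".split():
        for d in arm.place_of(p,t)[:4]: print(t,round(d["p"],2),w(p,d["at"]).round(4))
E
```

```text
0.0 [ 0.22796506 -0.63460674  0.25194595] [[-6.80470912e-04  3.38025042e-01 -9.41136870e-01]
 [ 2.17253998e-03 -9.41134367e-01 -3.38025714e-01]
 [-9.99997409e-01 -2.27467414e-03 -9.39583563e-05]] 0.0853761656381216
scene [1.32911174 0.52587873 0.95183097]
brass_catch 0.8 [0.6673 0.0307 0.1344]
blue_catch 0.75 [ 0.6636 -0.0718  0.1331]
gate_handle 0.79 [ 0.5862 -0.0146  0.1277]
gate_hinge 0.72 [0.6464 0.1366 0.1263]
gate_hinge 0.3 [ 0.6623 -0.072   0.1342]
adapter_mid 0.56 [ 0.4647 -0.3648  0.0161]
bushing0_mid 0.52 [0.39   0.3749 0.0094]
side [0.30731495 0.5569732  0.86331088]
brass_catch 0.75 [0.6658 0.0279 0.136 ]
blue_catch 0.55 [ 0.6614 -0.0739  0.1372]
gate_handle 0.96 [ 0.5842 -0.0154  0.1247]
gate_hinge 0.82 [0.64   0.1437 0.1266]
gate_hinge 0.69 [ 0.5817 -0.014   0.1244]
adapter_mid 0.8 [ 0.4645 -0.3666  0.0179]
wrist [ 0.30375525 -0.6075565   0.37528763]
```

View pics/scene0.png

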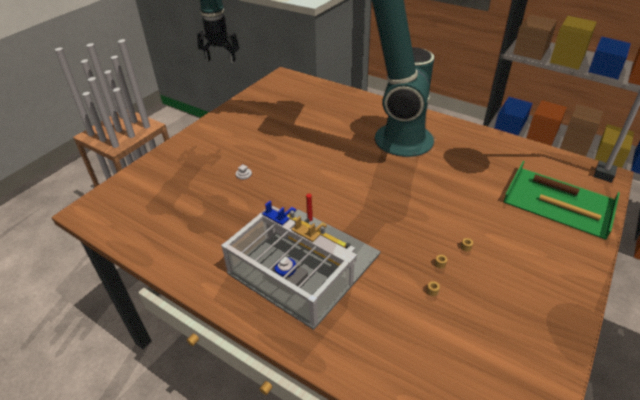

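View pics/side0.png

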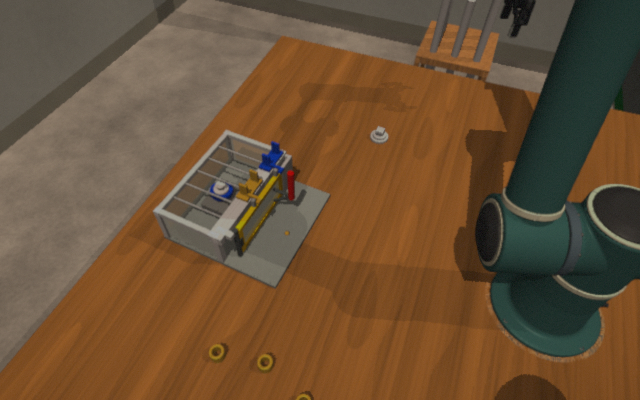

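```bash
R='{"x":2.2,"y":3.3,"z":0.2,"spin":7.87,"jaw":-1}'; python3 -m handwheel '[{"x":2.2,"y":3.3,"z":0.2,"spin":7.87,"jaw":-1},{"x":2.2,"y":3.3,"z":0.2,"spin":7.87,"jaw":-1},{"x":2.2,"y":3.3,"z":0.2,"spin":7.87,"jaw":-1},{"x":2.2,"y":3.3,"z":0.2,"spin":7.87,"jaw":-1},{"x":2.2,"y":3.3,"z":0.2,"spin":7.87,"jaw":-1},{"x":2.2,"y":3.3,"z":0.2,"spin":7.87,"jaw":-1},{"x":2.2,"y":3.3,"z":0.2,"spin":7.87,"jaw":-1},{"x":2.2,"y":3.3,"z":0.2,"spin":7.87,"jaw":-1},{"x":2.2,"y":3.3,"z":0.2,"spin":7.87,"jaw":-1},{"x":2.2,"y":3.3,"z":0.2,"spin":7.87,"jaw":-1}]' 40
python3 -m handwheel '[{"x":2.2,"y":3.3,"spin":7.87,"jaw":-1},{"x":2.2,"y":3.3,"spin":7.87,"jaw":-1},{"x":2.2,"y":3.3,"spin":7.87,"jaw":-1},{"x":2.2,"y":3.3,"spin":7.87,"jaw":-1},{"x":2.2,"y":3.3,"spin":7.87,"jaw":-1},{"x":2.2,"y":3.3,"spin":7.87,"jaw":-1},{"x":2.2,"y":3.3,"spin":7.87,"jaw":-1},{"x":1,"y":3,"spin":7.87,"jaw":-1},{"x":0,"y":2.5,"spin":7.87,"jaw":-1},{"jaw":-1,"spin":7.87}]'
python3 - <<'E'
from h import *
s=arm.state();print(s['clock'],s['position'],s['joints'],np.degrees(np.arctan2(s['eef_rot'][1][1],s['eef_rot'][0][1])))
for n in ("wrist","side"):
    p=arm.camera(n);cv2.imwrite(f"pics/{n}1.png",p["color"])
    print(n,w(p,[0,0,0]))
    for t in "brass_catch blue_catch gate_handle gate_hinge".split():
        for d in arm.place_of(p,t)[:3]: print(t,round(d["p"],2),w(p,d["at"]).round(4))
E
```

```text
clock: 2.05
position: [0.4489, -0.3038, 0.2736]
eef_rot: [[0.001, 0.988, 0.153], [-0.0, 0.153, -0.988], [-1.0, 0.001, 0.0]]
ft_force: [0.6, -0.2, -0.4]
opening: 0.0854
2.05 [ 0.4488707  -0.303831    0.27363609] [-6.41021404e-01 -1.07167794e-03  1.86411165e+00  4.82322510e-05
  1.27788460e+00 -7.94181449e-01] 8.774633491221682
wrist [ 0.4369694  -0.22411128  0.39557082]
side [0.30731495 0.5569732  0.86331088]
brass_catch 0.91 [0.6684 0.0251 0.1341]
blue_catch 0.65 [ 0.6604 -0.0739  0.1381]
gate_handle 0.96 [ 0.5843 -0.0139  0.1235]$[0]: bad value
```

```bash
python3 -m handwheel '[{"x":2.2,"y":3.3,"z":0,"spin":7.87,"jaw":-1},{"x":2.2,"y":3.3,"z":0,"spin":7.87,"jaw":-1},{"x":2.2,"y":3.3,"z":0,"spin":7.87,"jaw":-1},{"x":2.2,"y":3.3,"z":0,"spin":7.87,"jaw":-1},{"x":2.2,"y":3.3,"z":0,"spin":7.87,"jaw":-1},{"x":2.2,"y":3.3,"z":0,"spin":7.87,"jaw":-1},{"x":2.2,"y":3.3,"z":0,"spin":7.87,"jaw":-1},{"x":1,"y":3,"z":0,"spin":7.87,"jaw":-1},{"x":0,"y":2.5,"z":0,"spin":7.87,"jaw":-1},{"x":0,"y":0,"z":0,"jaw":-1,"spin":7.87}]'
python3 - <<'E'
from h import *
s=arm.state();print(s['clock'],s['position'],s['joints'],np.degrees(np.arctan2(s['eef_rot'][1][1],s['eef_rot'][0][1])))
for n in ("wrist",):
    p=arm.camera(n);cv2.imwrite(f"pics/{n}1.png",p["color"])
    print(n,w(p,[0,0,0]))
    for t in "brass_catch blue_catch gate_handle gate_hinge".split():
        for d in arm.place_of(p,t)[:3]: print(t,round(d["p"],2),w(p,d["at"]).round(4),proj(p,w(p,d["at"])).round())
E
```

```text
clock: 3.55
position: [0.6124, -0.017, 0.2728]
eef_rot: [[-0.001, 0.042, 0.999], [0.001, 0.999, -0.042], [-1.0, 0.001, -0.001]]
ft_force: [0.1, -0.9, 0.3]
opening: 0.0854
3.55 [ 0.61241215 -0.01697811  0.27284889] [-6.90450612e-02  1.35988748e-01  1.71978861e+00  1.32035225e-03
  1.28660581e+00 -1.59792254e+00] 87.57695947706664
wrist [ 0.53302059 -0.01305075  0.39487426]
brass_catch 0.95 [0.6647 0.0295 0.1338] [374. 252.]
blue_catch 0.81 [ 0.6591 -0.069   0.1301] [252. 249.]
blue_catch 0.65 [0.6476 0.1374 0.1268] [508. 224.]
gate_handle 0.68 [ 0.5856 -0.0172  0.127 ] [312. 156.]
gate_handle 0.33 [ 0.6601 -0.0701  0.1322] [251. 251.]
gate_hinge 0.81 [0.6518 0.1395 0.1281] [510. 229.]
```

View pics/wrist1.png

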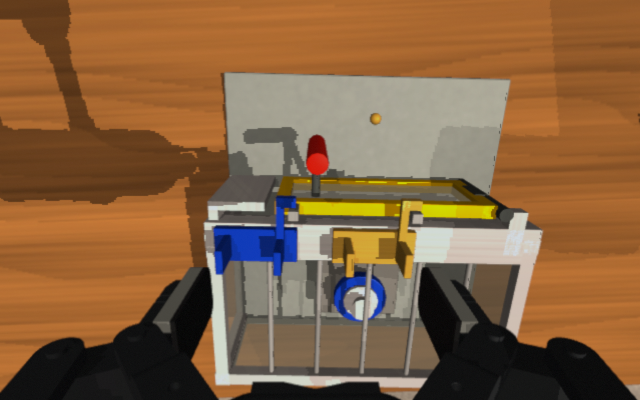

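```bash
python3 - <<'E'
from h import *
p=arm.camera("wrist");a=np.radians(-2.8)
X=np.array([np.cos(a),np.sin(a),0]);Y=np.array([-np.sin(a),np.cos(a),0]);Z=np.array([0,0,1])
k=4;im=p["color"][180:300,200:420];im=cv2.resize(im,None,fx=3.6,fy=3.6,interpolation=cv2.INTER_CUBIC)
for c in ([.666,.0283,.134],[.661,-.072,.134]):
  for s in(1,-1):
    for z in (.016,-.016):
      q=[(proj(p,c+s*y*Y+x*X+z*Z)-[200,180])*3.6 for x,y in((-.01,.02),(.01,.02),(.01,.026),(-.01,.026))]
      cv2.polylines(im,[np.int32(q)],True,(0,255,0) if z>0 else (0,0,255),1)
cv2.imwrite("pics/o1.png",im)
E
```

```text
(no output)
```

View pics/o1.png

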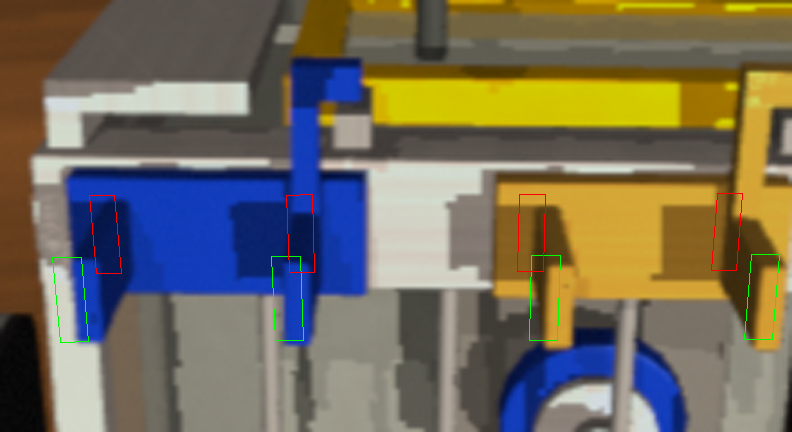

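```bash
python3 -m handwheel '[{"x":2.7,"y":2.3,"z":-1,"spin":0,"jaw":-1},{"x":2.7,"y":2.3,"z":-2,"spin":0,"jaw":-1},{"x":0,"y":0,"z":-2,"spin":0,"jaw":-1},{"x":0,"y":0,"z":-2,"spin":0,"jaw":-1},{"x":0,"y":0,"z":0,"spin":0,"jaw":-1},{"x":0,"y":0,"z":0,"spin":0,"jaw":-1}]'
python3 - <<'E'
from h import *
s=arm.state();print(s['clock'],s['position'],s['ft_force'],np.degrees(np.arctan2(s['eef_rot'][1][1],s['eef_rot'][0][1])))
p=arm.camera("wrist");a=np.radians(-2.8)
X=np.array([np.cos(a),np.sin(a),0]);Y=np.array([-np.sin(a),np.cos(a),0]);Z=np.array([0,0,1])
im=p["color"]
for c in ([.667,.030,.134],[.662,-.070,.134]):
  for s in(1,-1):
    for z in (.016,):
      q=[(proj(p,c+s*y*Y+x*X+z*Z)) for x,y in((-.01,.02),(.01,.02),(.01,.026),(-.01,.026))]
      cv2.polylines(im,[np.int32(q)],True,(0,255,0) if z>0 else (0,0,255),1)
cv2.imwrite("pics/o2.png",im)
E
```

```text
clock: 4.45
position: [0.6659, 0.026, 0.2031]
eef_rot: [[-0.001, 0.052, 0.999], [-0.0, 0.999, -0.052], [-1.0, -0.0, -0.001]]
ft_force: [-0.5, 0.1, 0.2]
opening: 0.0856
4.45 [0.66588032 0.0259998  0.20305247] [-0.48837098  0.11286129  0.18498294] 87.04496560573521
```

View pics/o2.png

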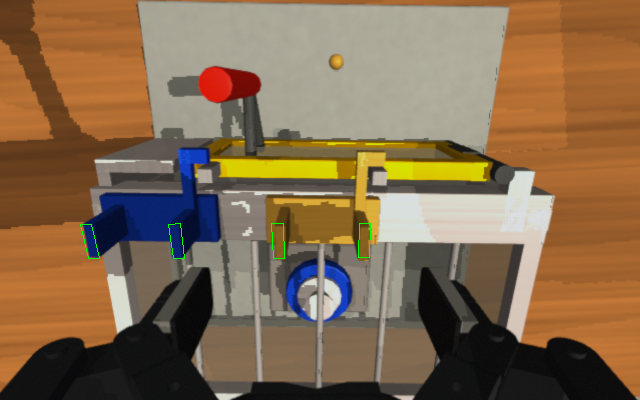

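```bash
python3 -m handwheel '[{"x":0.1,"y":0.4,"z":-2,"spin":0,"jaw":-1},{"x":0,"y":0,"z":-2,"spin":0,"jaw":-1},{"x":0,"y":0,"z":-1.8,"spin":0,"jaw":-1},{"x":0,"y":0,"z":0,"spin":0,"jaw":-1},{"x":0,"y":0,"z":0,"spin":0,"jaw":-1}]'
python3 - <<'E'
from h import *
p=arm.camera("wrist");cv2.imwrite("pics/w3.png",p["color"])
p=arm.camera("side");cv2.imwrite("pics/s3.png",cv2.resize(p["color"][110:290,140:340],None,fx=3,fy=3))
E
```

```text
clock: 5.0
position: [0.6678, 0.0304, 0.1468]
eef_rot: [[0.002, 0.05, 0.999], [0.0, 0.999, -0.05], [-1.0, 0.0, 0.002]]
ft_force: [0.8, 0.4, -0.2]
opening: 0.0855
```

View pics/w3.png

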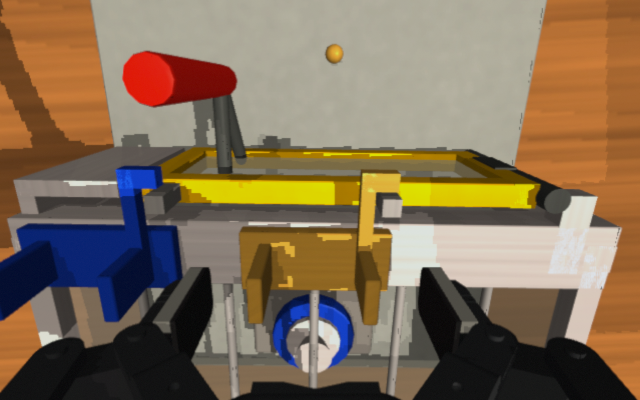

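View pics/s3.png

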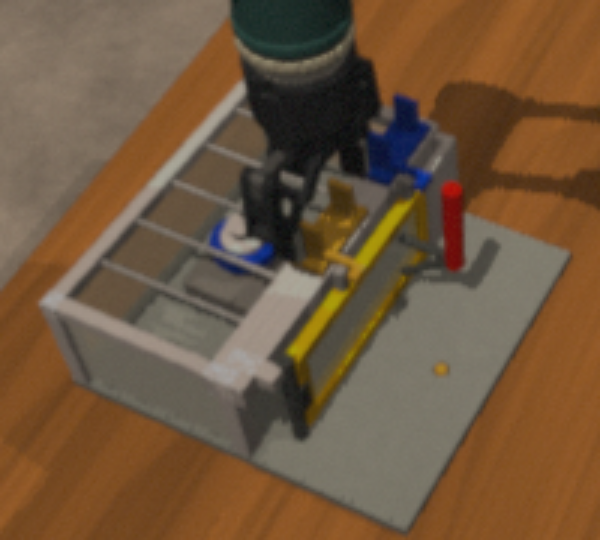

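```bash
python3 - <<'E'
from h import *
p=arm.camera("side");im=p["color"]
def d(P,c):
  q=proj(p,P);return ((q-[190,130])*6).astype(int)
im=cv2.resize(im[130:230,190:310],None,fx=6,fy=6)
for P in ([.667,.073,.134],[.656,.073,.134],[.678,.073,.134],):
  cv2.circle(im,d(P,0),3,(0,0,255),-1)
a=np.radians(-2.8)
X=np.array([np.cos(a),np.sin(a),0]);Y=np.array([-np.sin(a),np.cos(a),0]);Z=np.array([0,0,1])
for c in ([.667,.030,.134],):
  for s in (1,-1):
   for z in (.016,-.016):
    q=[d(c+s*y*Y+x*X+z*Z,0) for x,y in((-.01,.02),(.01,.02),(.01,.026),(-.01,.026))]
    cv2.polylines(im,[np.int32(q)],True,(0,255,0) if z>0 else (255,0,255),1)
cv2.imwrite("pics/o3.png",im)
E
```

```text
(no output)
```

View pics/o3.png

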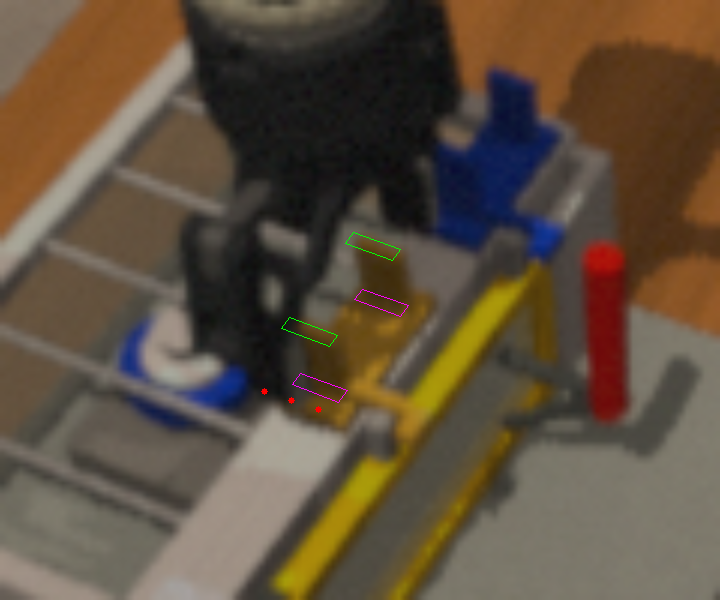

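```bash
python3 - <<'E'
from h import *
p=arm.camera("wrist");im=p["color"].copy();s=arm.state()
T=np.array(s['position']);R=np.array(s['eef_rot'])
for sg in(1,-1):
  for off,c in ((.022,(0,0,255)),(.009,(0,255,0)),(-.013,(255,0,255))):
    q=[proj(p,T+R@np.array([off,sg*.0427,z])) for z in(-.011,.011)]
    cv2.line(im,np.int32(q[0]),np.int32(q[1]),c,1)
cv2.imwrite("pics/o4.png",im[200:400,120:520].repeat(2,0).repeat(2,1))
E
```

```text
(no output)
```

View pics/o4.png

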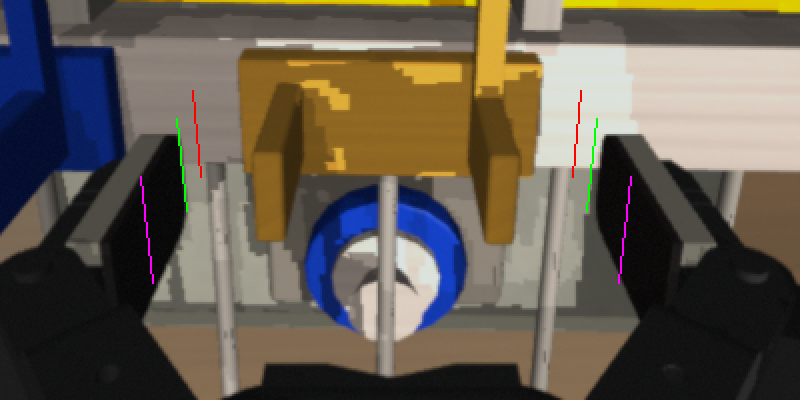

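```bash
python3 -m handwheel '[{"x":-0.05,"y":-0.1,"z":0,"spin":0,"jaw":-0.2},{"x":0,"y":0,"z":0,"spin":0,"jaw":0.1},{"x":0,"y":0,"z":0,"spin":0,"jaw":0.3},{"x":0,"y":0,"z":0,"spin":0,"jaw":0.5},{"x":0,"y":0,"z":0,"spin":0,"jaw":0.5},{"x":0,"y":0,"z":0,"spin":0,"jaw":0.5},{"x":0,"y":0,"z":0,"spin":0,"jaw":0.5},{"x":0,"y":0,"z":0,"spin":0,"jaw":0.5}]' 30
python3 - <<'E'
from h import *
p=arm.camera("wrist");cv2.imwrite("pics/w5.png",p["color"])
E
```

```text
clock: 6.0
position: [0.6673, 0.0303, 0.1471]
eef_rot: [[0.002, 0.05, 0.999], [0.001, 0.999, -0.05], [-1.0, 0.001, 0.002]]
ft_force: [-1.8, 1.4, 7.0]
opening: 0.0262
```

View pics/w5.png

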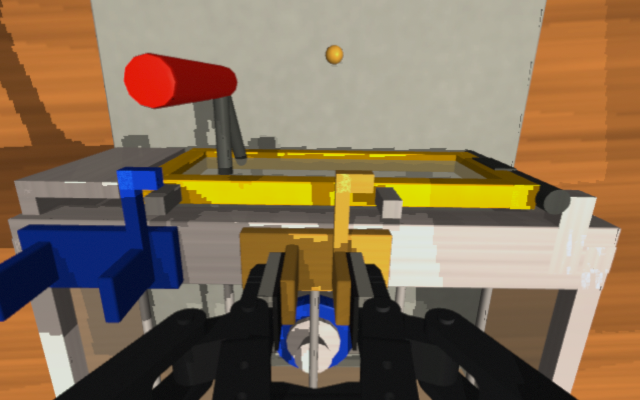

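```bash
python3 -m handwheel '[{"x":0,"y":0,"z":0,"spin":0,"jaw":-0.5},{"x":0,"y":0,"z":0,"spin":0,"jaw":-1},{"x":0,"y":0,"z":0,"spin":0,"jaw":-1},{"x":0,"y":0,"z":0,"spin":0,"jaw":-1},{"x":0,"y":0,"z":0,"spin":0,"jaw":-1},{"x":0,"y":0,"z":2.5,"spin":0,"jaw":-1},{"x":0,"y":0,"z":2.5,"spin":0,"jaw":-1},{"x":-0.2,"y":-3.3,"z":0,"spin":0,"jaw":-1},{"x":-0.2,"y":-3.3,"z":0,"spin":0,"jaw":-1},{"x":-0.1,"y":-3.4,"z":0,"spin":0,"jaw":-1}]'
python3 -m handwheel '[{"x":0,"y":0,"z":0,"spin":0,"jaw":-1},{"x":0,"y":0,"z":0,"spin":0,"jaw":-1},{"x":0,"y":0,"z":0,"spin":0,"jaw":-1}]'
python3 - <<'E'
from h import *
p=arm.camera("wrist");cv2.imwrite("pics/w6.png",p["color"])
E
```

```text
clock: 7.05
position: [0.6617, -0.0707, 0.1958]
eef_rot: [[0.001, 0.048, 0.999], [-0.0, 0.999, -0.048], [-1.0, 0.0, 0.001]]
ft_force: [0.3, 0.6, -0.6]
opening: 0.085
clock: 7.35
position: [0.6616, -0.0695, 0.1951]
eef_rot: [[-0.0, 0.049, 0.999], [0.001, 0.999, -0.049], [-1.0, 0.001, -0.0]]
ft_force: [-0.7, 0.6, 0.2]
opening: 0.0853
```

View pics/w6.png

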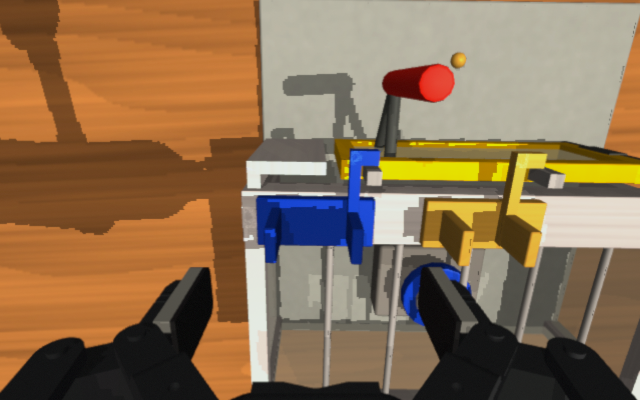

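```bash
python3 -m handwheel '[{"x":0,"y":-0.05,"z":-2.4,"spin":0,"jaw":-1},{"x":0,"y":0,"z":-2.4,"spin":0,"jaw":-1},{"x":0,"y":0,"z":0,"spin":0,"jaw":-1},{"x":0,"y":0,"z":0,"spin":0,"jaw":-0.2},{"x":0,"y":0,"z":0,"spin":0,"jaw":0.1},{"x":0,"y":0,"z":0,"spin":0,"jaw":0.3},{"x":0,"y":0,"z":0,"spin":0,"jaw":0.5},{"x":0,"y":0,"z":0,"spin":0,"jaw":0.5},{"x":0,"y":0,"z":0,"spin":0,"jaw":0.5},{"x":0,"y":0,"z":0,"spin":0,"jaw":0.5}]'
python3 - <<'E'
from h import *
p=arm.camera("wrist");cv2.imwrite("pics/w7.png",p["color"])
E
```

```text
clock: 8.4
position: [0.6633, -0.0697, 0.1507]
eef_rot: [[0.005, 0.05, 0.999], [0.002, 0.999, -0.05], [-1.0, 0.002, 0.004]]
ft_force: [-1.7, 3.5, 7.5]
opening: 0.0259
```

View pics/w7.png

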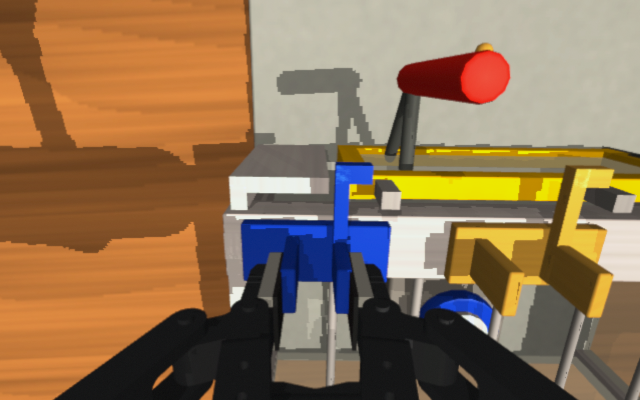

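```bash
python3 -m handwheel '[{"x":0,"y":0,"z":0,"spin":0,"jaw":-0.5},{"x":0,"y":0,"z":0,"spin":0,"jaw":-1},{"x":0,"y":0,"z":0,"spin":0,"jaw":-1},{"x":0,"y":0,"z":0,"spin":0,"jaw":-1},{"x":0,"y":0,"z":0,"spin":0,"jaw":-1},{"x":0,"y":0,"z":3,"spin":0,"jaw":-1},{"x":0,"y":0,"z":3,"spin":0,"jaw":-1},{"x":-2.6,"y":1.8,"z":0,"spin":0,"jaw":-1},{"x":-2.6,"y":1.8,"z":0,"spin":0,"jaw":-1},{"x":-2.6,"y":1.8,"z":0,"spin":0,"jaw":-1}]'
python3 -m handwheel '[{"x":0,"y":0,"z":0,"spin":0,"jaw":-1},{"x":0,"y":0,"z":0,"spin":0,"jaw":-1},{"x":0,"y":0,"z":0,"spin":0,"jaw":-1}]'
python3 - <<'E'
from h import *
p=arm.camera("wrist");cv2.imwrite("pics/w8.png",p["color"])
for t in ["gate_handle"]:
  for d in arm.place_of(p,t)[:2]: print(d["p"],w(p,d["at"]).round(4))
p=arm.camera("side")
for t in ["gate_handle","brass_catch","blue_catch"]:
  for d in arm.place_of(p,t)[:2]: print(t,d["p"],w(p,d["at"]).round(4))
E
```

```text
clock: 9.45
position: [0.5829, -0.0163, 0.2075]
eef_rot: [[0.0, 0.05, 0.999], [0.0, 0.999, -0.05], [-1.0, 0.0, 0.0]]
ft_force: [0.9, 0.4, -0.7]
opening: 0.0855
clock: 9.75
position: [0.5845, -0.0171, 0.2076]
eef_rot: [[0.001, 0.05, 0.999], [-0.0, 0.999, -0.05], [-1.0, -0.0, 0.001]]
ft_force: [0.4, 0.3, -0.5]
opening: 0.0855
0.68 [ 0.5848 -0.0136  0.1236]
gate_handle 0.86 [ 0.5851 -0.0142  0.1208]
brass_catch 0.77 [0.6676 0.0241 0.1324]
blue_catch 0.62 [ 0.663  -0.0737  0.1347]
```

View pics/w8.png

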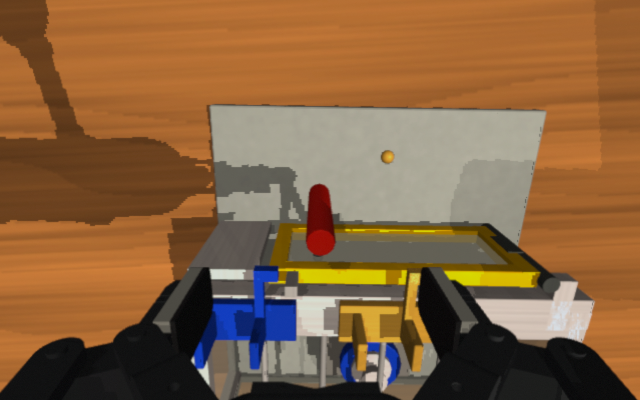

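```bash
python3 -m handwheel '[{"x":0,"y":0.2,"z":-2.5,"spin":0,"jaw":-1},{"x":0,"y":0,"z":-2.5,"spin":0,"jaw":-1},{"x":0,"y":0,"z":-2.5,"spin":0,"jaw":-1},{"x":0,"y":0,"z":-0.5,"spin":0,"jaw":-0.5},{"x":0,"y":0,"z":0,"spin":0,"jaw":0},{"x":0,"y":0,"z":0,"spin":0,"jaw":0.4},{"x":0,"y":0,"z":0,"spin":0,"jaw":1},{"x":0,"y":0,"z":0,"spin":0,"jaw":1},{"x":0,"y":0,"z":0,"spin":0,"jaw":1},{"x":0,"y":0,"z":0,"spin":0,"jaw":1}]' 60
python3 - <<'E'
from h import *
p=arm.camera("wrist");cv2.imwrite("pics/w9.png",p["color"])
E
```

```text
clock: 11.05
position: [0.585, -0.0146, 0.1291]
eef_rot: [[0.003, 0.05, 0.999], [0.0, 0.999, -0.05], [-1.0, 0.0, 0.003]]
ft_force: [-0.2, 1.9, 6.0]
opening: 0.0147
```

View pics/w9.png

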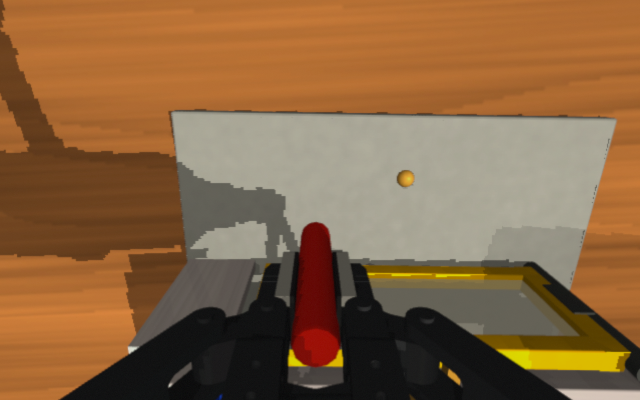

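```bash
python3 - <<'E'
import numpy as np
H=np.array([.643,.1425]);P=np.array([.585,-.0146]);v=P-H;print(np.hypot(*v))
a=np.arctan2(v[1],v[0]);r=.168
last=np.zeros(2);tot=np.zeros(2)
for k in range(1,21):
    t=np.radians(3.35*k)
    q=(r*np.array([np.cos(a-t)-np.cos(a),np.sin(a-t)-np.sin(a)]))*100
    d=(q-tot).round(2);tot+=d;print(k,d,(P+tot/100).round(4))
E
```

```text
0.16746465298683183
1 [-0.91  0.37] [ 0.5759 -0.0109]
2 [-0.89  0.42] [ 0.567  -0.0067]
3 [-0.86  0.47] [ 0.5584 -0.002 ]
4 [-0.83  0.52] [0.5501 0.0032]
5 [-0.81  0.57] [0.542  0.0089]
6 [-0.76  0.61] [0.5344 0.015 ]
7 [-0.73  0.66] [0.5271 0.0216]
8 [-0.69  0.7 ] [0.5202 0.0286]
9 [-0.65  0.73] [0.5137 0.0359]
10 [-0.6   0.78] [0.5077 0.0437]
11 [-0.56  0.81] [0.5021 0.0518]
12 [-0.51  0.84] [0.497  0.0602]
13 [-0.46  0.87] [0.4924 0.0689]
14 [-0.4   0.89] [0.4884 0.0778]
15 [-0.36  0.92] [0.4848 0.087 ]
16 [-0.3   0.93] [0.4818 0.0963]
17 [-0.24  0.95] [0.4794 0.1058]
18 [-0.19  0.97] [0.4775 0.1155]
19 [-0.14  0.97] [0.4761 0.1252]
20 [-0.07  0.98] [0.4754 0.135 ]
```

```bash
python3 -m handwheel '[{"x":-0.9,"y":0.37,"z":0,"spin":-3.35,"jaw":1},{"x":-0.9,"y":0.42,"z":0,"spin":-3.35,"jaw":1},{"x":-0.86,"y":0.47,"z":0,"spin":-3.35,"jaw":1},{"x":-0.83,"y":0.52,"z":0,"spin":-3.35,"jaw":1},{"x":0,"y":0,"z":0,"spin":0,"jaw":1}]'
python3 - <<'E'
from h import *
print(arm.state()["moment"])
p=arm.camera("wrist");cv2.imwrite("pics/w10.png",p["color"])
p=arm.camera("side");cv2.imwrite("pics/s10.png",cv2.resize(p["color"][110:290,140:340],None,fx=3,fy=3))
E
```

```text
clock: 11.6
position: [0.5501, 0.0038, 0.1291]
eef_rot: [[0.005, 0.28, 0.96], [0.001, 0.96, -0.28], [-1.0, 0.002, 0.004]]
ft_force: [3.3, 1.7, 3.7]
opening: 0.0147
[ 0.2887167  -0.36436152 -0.05825019]
```

View pics/w10.png

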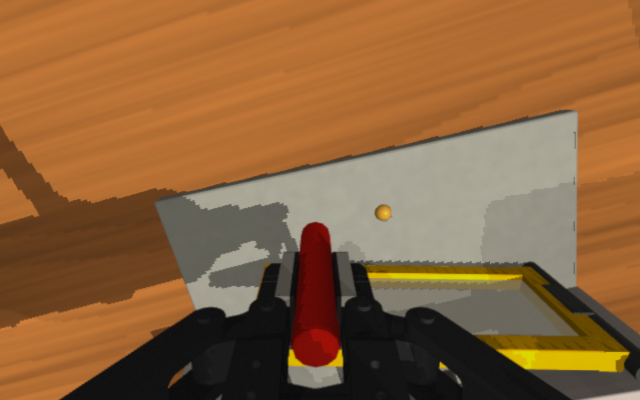

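View pics/s10.png

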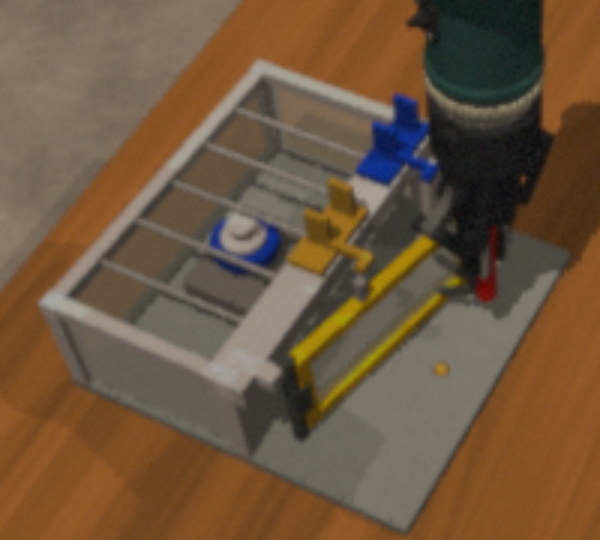

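The gate is following the gripper: it is at about 13° and the force is small. I'll keep going along the arc.

```bash
python3 -m handwheel '[{"x":-0.81,"y":0.57,"z":0,"spin":-3.35,"jaw":1},{"x":-0.76,"y":0.61,"z":0,"spin":-3.35,"jaw":1},{"x":-0.73,"y":0.66,"z":0,"spin":-3.35,"jaw":1},{"x":-0.69,"y":0.7,"z":0,"spin":-3.35,"jaw":1},{"x":-0.65,"y":0.73,"z":0,"spin":-3.35,"jaw":1},{"x":-0.6,"y":0.78,"z":0,"spin":-3.35,"jaw":1},{"x":-0.56,"y":0.81,"z":0,"spin":-3.35,"jaw":1},{"x":-0.51,"y":0.84,"z":0,"spin":-3.35,"jaw":1},{"x":0,"y":0,"z":0,"spin":0,"jaw":1}]'
```

```text
clock: 12.6
position: [0.4984, 0.0607, 0.1291]
eef_rot: [[0.007, 0.683, 0.731], [0.0, 0.731, -0.683], [-1.0, 0.005, 0.005]]
ft_force: [6.7, 1.0, 3.5]
opening: 0.0148
```

```bash
python3 -m handwheel '[{"x":-0.52,"y":0.87,"z":0,"spin":-3.35,"jaw":1},{"x":-0.43,"y":0.89,"z":0,"spin":-3.35,"jaw":1},{"x":-0.36,"y":0.92,"z":0,"spin":-3.35,"jaw":1},{"x":-0.3,"y":0.93,"z":0,"spin":-3.35,"jaw":1},{"x":-0.24,"y":0.95,"z":0,"spin":-3.35,"jaw":1},{"x":-0.19,"y":0.97,"z":0,"spin":-3.35,"jaw":1},{"x":-0.14,"y":0.97,"z":0,"spin":-3.35,"jaw":1},{"x":-0.07,"y":0.98,"z":0,"spin":-3.35,"jaw":1},{"x":0,"y":0,"z":0,"spin":0,"jaw":1},{"x":0,"y":0,"z":0,"spin":0,"jaw":1}]'
python3 - <<'E'
from h import *
s=arm.state()
v=np.array(s['position'][:2])-[.643,.1425];v0=np.array([.585,-.0146])-[.643,.1425]
print(np.hypot(*v),np.degrees(np.arctan2(v0[1],v0[0])-np.arctan2(v[1],v[0]))%360,s['joints'])
p=arm.camera("wrist");cv2.imwrite("pics/w11.png",p["color"])
p=arm.camera("side");cv2.imwrite("pics/s11.png",cv2.resize(p["color"][110:290,140:340],None,fx=3,fy=3))
p=arm.camera("scene");cv2.imwrite("pics/c11.png",p["color"])
E
```

```text
clock: 13.6
position: [0.4776, 0.1346, 0.1291]
eef_rot: [[0.009, 0.938, 0.346], [-0.001, 0.346, -0.938], [-1.0, 0.008, 0.004]]
ft_force: [10.3, -0.9, 0.3]
opening: 0.0145
0.16560154188475198 67.01708489548375 [ 0.22637335  0.03529889  2.10960528 -0.00324745  0.98782949 -0.12559345]
```

View pics/w11.png

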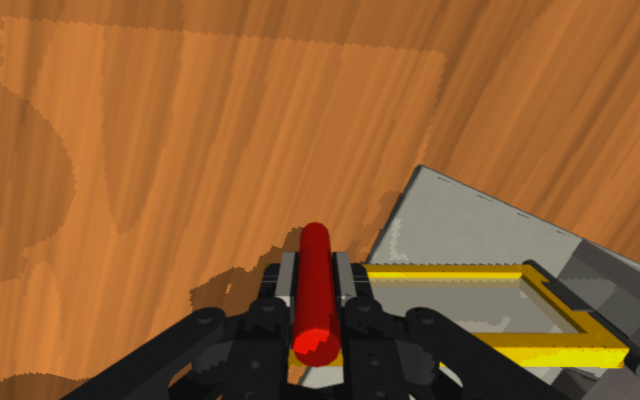

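View pics/s11.png

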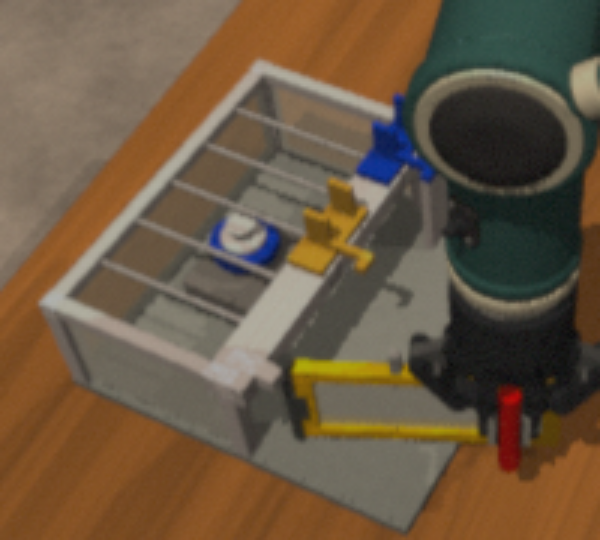

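View pics/c11.png

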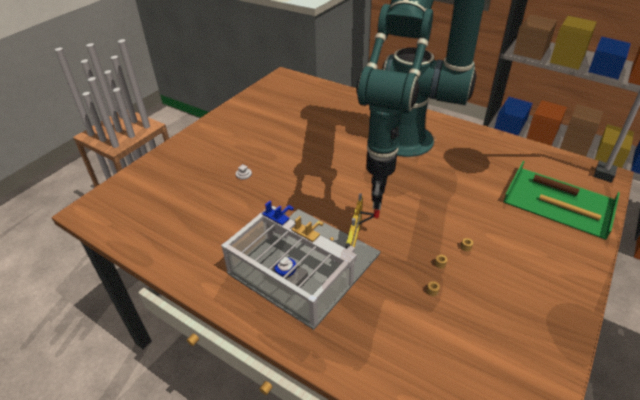

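```bash
python3 -m handwheel '[{"x":0.1,"y":0.1,"z":0,"spin":0,"jaw":1},{"x":0,"y":0,"z":0,"spin":0,"jaw":1},{"x":0,"y":0,"z":0,"spin":0,"jaw":1},{"x":0,"y":0,"z":0,"spin":0,"jaw":1},{"x":0,"y":0,"z":0,"spin":0,"jaw":1},{"x":0,"y":0,"z":0,"spin":0,"jaw":1}]'
python3 - <<'E'
from h import *
s=arm.state();print(np.abs(s['joint_vel']).max())
p=arm.camera("side")
for t in ["gate_handle","gate_hinge","adapter_mid"]:
  for d in arm.place_of(p,t)[:2]: print(t,d["p"],w(p,d["at"]).round(4))
print(arm.hand_in())
E
```

```text
clock: 14.35
position: [0.4776, 0.1352, 0.1291]
eef_rot: [[0.007, 0.938, 0.346], [-0.001, 0.346, -0.938], [-1.0, 0.006, 0.003]]
ft_force: [7.1, -2.1, 4.5]
opening: 0.0147
0.0016160254184219949
gate_handle 0.83 [0.4777 0.1338 0.122 ]
gate_hinge 0.63 [0.6413 0.1426 0.1262]
adapter_mid 0.41 [ 0.4658 -0.3667  0.0166]
the job is handed in; nothing more can be done
None
```

I opened the gate to about 67° and handed the job in at about 14.5 s, with the gripper still holding the red handle. No verdict was reported, so the success checks below are my own.

- **Catches:** I squeezed the brass catch first, then the blue one. The jaws closed to about 26 mm on each, against 28 mm expected for tabs fully in. The pictures show both hooks off their keepers and still in after the gate opened.
- **Gate:** I gripped the handle at 60 N, swung the gate past its detent and turned the gripper with it. The last TCP position agrees with about 67° of rotation, and the camera's handle position (0.478, 0.134) is within about 2 mm of the TCP. The gate angle is worked out from these positions, since there is no direct reading of that joint.
- **Holding still:** At hand-in the arm was still, with joint speeds below 0.002 rad/s. The jaws read 14.7 mm on the 16 mm post, and the wrist force was about 9 N.
- **Loose parts:** The adapter measured about 1–2 mm from its starting position, within measurement error. I checked the bushings only by eye: the last scene picture shows them where they started.
- **Disagreements:** In the first wrist picture the catch tabs were 1–4 mm from where the networks put them. I corrected for this before squeezing. The handle and hinge positions are 0.1675 m apart, against the 0.168 m given.

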